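# Pack the barbecue skewers away

## Task

Pack the skewers away for storage: lift the lid off the green box and set it down in the middle of the cork mat, then lay every skewer on the bench level across the two notched bars in the green box, one to a notch, with its wooden handle on the blue bar and its blade on the pale bar. Then put the blue lid back squarely on the box, fully down, and only then fold both orange clips over and all the way down onto it. Leave the other things on the bench where they are.

Things in the scene. Friction and masses are not known exactly. Their poses are not given: they have to be found in the camera images.
- box: Fixed open green storage box, 210 x 210 mm outside, 75 mm high, walls and floor 5 mm; left or right of the robot. Origin: centre of its underside. Two notched bars cross it along its x, from wall to wall; between them it is empty. A skewer lying properly in its notches has its x along the box's +y and its origin 45 mm above this origin. An orange clip is hinged outside each y wall.
- mat: Fixed cork mat, 250 x 250 x 3 mm, flat on the bench on the other side of the robot from the box: where the lid lies meanwhile. Origin: centre of its underside.
- bar_blue (a point): Middle of the BLUE bar (for the handles), at notch-floor height: box x = 0, y = -68, z = 45 mm. Bar 10 mm thick. Four notches 24 mm wide, centred at box x = -63, -21, +21, +63 mm; the teeth between are 14 mm high, upright-sided.
- bar_wood (a point): Middle of the pale WOODEN bar (for the blades), at notch-floor height: box x = 0, y = +55, z = 50 mm. Bar 10 mm thick. Four notches 14 mm wide, centred at the same box x as the blue bar's; teeth 14 mm high.
- clip_left (a joint): Orange clip, 40 mm wide, at the box's +y wall; hinge axis along box x at y = +121, z = 70 mm. Rad: 0 = folded in and down (upside-down L: 19 mm riser on the axis, 6 mm thick arm reaching 39.5 mm inward, 3 mm above a seated lid), 1.57 = arm upright, 1.9 = stop, leaning out. Stiff hinge, about 0.05 N m: stays where left, must be pushed right down. Open at the start.
- clip_right (a joint): The same clip mirrored, at the box's -y wall (hinge axis y = -121, z = 70 mm). 0 = folded in and down, 1.57 = upright, 1.9 = stop. Stays where left. Open at the start.
- clip_left_tip (a point): Middle of the end of the left clip's arm.
- clip_right_tip (a point): Middle of the end of the right clip's arm.
- lid: Loose blue lid, 226 x 226 mm, 0.28 kg, at the start loose on the box. Origin: centre of its underside. A skirt 10 mm deep goes outside the box walls with 4 mm play a side; plate 10 to 15 mm above the origin; bar handle in the middle, 22 mm wide (lid x), 80 mm long (lid y), 15 to 45 mm above the origin. Square: any quarter turn fits. Seated, its origin is 65 mm above the box's.
- skewer1: Loose barbecue skewer, 180 mm long, 60 g (may be absent), flat on the bench, z up. Origin: middle of its length, on its underside. Dark wooden handle, 16 x 16 mm square, from x = -90 to -20 mm; flat steel blade, 8 mm wide and 6 mm thick (5 to 11 mm above the underside), from x = -20 to +90 mm. It balances near x = -25 mm.
- skewer1_butt (a point): Butt end of the handle of skewer1 (x = -90 mm, mid-height 8 mm).
- skewer2: Loose barbecue skewer, 180 mm long, 60 g (may be absent), flat on the bench, z up. Origin: middle of its length, on its underside. Dark wooden handle, 16 x 16 mm square, from x = -90 to -20 mm; flat steel blade, 8 mm wide and 6 mm thick (5 to 11 mm above the underside), from x = -20 to +90 mm. It balances near x = -25 mm.
- skewer2_butt (a point): Butt end of the handle of skewer2 (x = -90 mm, mid-height 8 mm).
- skewer3: Loose barbecue skewer, 180 mm long, 60 g (may be absent), flat on the bench, z up. Origin: middle of its length, on its underside. Dark wooden handle, 16 x 16 mm square, from x = -90 to -20 mm; flat steel blade, 8 mm wide and 6 mm thick (5 to 11 mm above the underside), from x = -20 to +90 mm. It balances near x = -25 mm.
- skewer3_butt (a point): Butt end of the handle of skewer3 (x = -90 mm, mid-height 8 mm).
- skewer4: Loose barbecue skewer, 180 mm long, 60 g (may be absent), flat on the bench, z up. Origin: middle of its length, on its underside. Dark wooden handle, 16 x 16 mm square, from x = -90 to -20 mm; flat steel blade, 8 mm wide and 6 mm thick (5 to 11 mm above the underside), from x = -20 to +90 mm. It balances near x = -25 mm.
- skewer4_butt (a point): Butt end of the handle of skewer4 (x = -90 mm, mid-height 8 mm).
- tape: Bystander: yellow roll of tape lying flat, 84 mm across, 30 mm high. Origin under its centre; leave it alone.
- brush: Bystander: hand brush lying on the bench. Origin under its centre; leave it alone.
- jar: Bystander: jar, 60 mm across, 90 mm high. Origin under its centre; leave it alone.
- spray: Bystander: spray can, 60 mm across, 120 mm high. Origin under its centre; leave it alone.
- carton: Bystander: small carton, 80 x 100 x 60 mm. Origin under its centre; leave it alone.
- mug: Bystander: blue mug, 80 mm across, 90 mm high. Origin under its centre; leave it alone.
- can: Bystander: can, 70 mm across, 100 mm high. Origin under its centre; leave it alone.
Mind the look-alikes: they are no part of the job. Leave any yellow look-alike of the skewer1 alone.

How it is judged (in metres and radians):
On the way, in this order (a step that is already met when the one before it is completed fails the run):
1. the lid lies on the cork mat, let go, its centre within 60 mm of the mat's (horizontal distance between lid and mat below 0.06 m and height (world z) of lid below 0.012 m and angle between lid's own z axis and vertical below 0.1 rad and contact force between lid and the fingers below 0.1 N), for 0.2 s.
2. every skewer present lies level across the two bars, in notches, handle on the blue bar, let go (z of skewer1 in the frame of box between 0.0415 and 0.0485 m and y of skewer1 in the frame of box between -0.02 and 0.02 m and y of each of skewer1_butt, skewer2_butt, skewer3_butt, skewer4_butt in the frame of box below -0.05 m and angle between skewer1's own x axis and vertical between 1.50079 and 1.6408 rad and x of skewer1 in the frame of box between -0.075 and 0.075 m and contact force between each of skewer1, skewer2, skewer3, skewer4 and the fingers below 0.1 N and z of skewer2 in the frame of box between 0.0415 and 0.0485 m and y of skewer2 in the frame of box between -0.02 and 0.02 m and angle between skewer2's own x axis and vertical between 1.50079 and 1.6408 rad and x of skewer2 in the frame of box between -0.075 and 0.075 m and z of skewer3 in the frame of box between 0.0415 and 0.0485 m and y of skewer3 in the frame of box between -0.02 and 0.02 m and angle between skewer3's own x axis and vertical between 1.50079 and 1.6408 rad and x of skewer3 in the frame of box between -0.075 and 0.075 m and z of skewer4 in the frame of box between 0.0415 and 0.0485 m and y of skewer4 in the frame of box between -0.02 and 0.02 m and angle between skewer4's own x axis and vertical between 1.50079 and 1.6408 rad and x of skewer4 in the frame of box between -0.075 and 0.075 m), for 0.3 s.
3. the lid sits fully down on the box, with both clips still folded out (z of lid in the frame of box between 0.06 and 0.0685 m and x of lid in the frame of box between -0.008 and 0.008 m and y of lid in the frame of box between -0.008 and 0.008 m and angle between lid's own z axis and vertical below 0.05 rad and value of joint each of clip_left, clip_right above 0.8 rad), for 0.3 s.
4. both clips are folded down over the lid (value of joint each of clip_left, clip_right below 0.15 rad), for 0.2 s.
At the end, for the whole second after the job is handed in: Each skewer lies let go in notches of both bars, level (0.07 rad), handle on blue, origin 41.5-48.5 mm above the box's and within 20 mm of its y centre; lid level, origin 60-68.5 mm above the box's, within 8 mm of centre; both clips within 0.15 rad of closed; all at rest (all of step 2 and all of step 4 and z of lid in the frame of box between 0.06 and 0.0685 m and x of lid in the frame of box between -0.008 and 0.008 m and y of lid in the frame of box between -0.008 and 0.008 m and angle between lid's own z axis and vertical below 0.05 rad and linear speed of each of skewer1, skewer2, skewer3, skewer4, lid below 0.02 m/s); the robot touches nothing.
It fails at once if another thing on the bench was pushed more than 80 mm away or knocked over (distance of any of tape, brush, jar, spray, carton, mug, can from where it was at the start of the episode above 0.08 m or angle between any of tape, brush, jar, spray, carton, mug, can's own z axis and vertical above 0.7 rad).
Of skewer1, skewer2, skewer3, skewer4 only 3 to 4 are there at a start; the rules pass over those that are not, and their reading is None.
At some moment in a run one of skewer1, skewer2, skewer3, skewer4, lid may be knocked a few centimetres aside while the robot is not near it.
Once in a run the grip may slacken for a moment while it holds something.
It also fails if it takes over 200 s, if anything falls off the work surface, if the arm or the gripper's body presses on something with over 40 N, if the wrist force passes 120 N, or if a joint passes its speed limit or range.

## Robot

A 6-joint arm with a two-finger parallel gripper is mounted at the origin on the work surface. World frame = base frame: x ahead of the robot, y to its left, z up, the work surface at z = 0. Lengths are in m, angles in degrees, forces in N, time in s.
With the tool pointing down it reaches from about 0.4 to 0.825 m from the base axis. Payload 7 kg.
Tool frame: the origin (TCP) lies midway between the tips of the shut fingers; the grasp point (between the pads) lies 19 mm behind it; z points along the fingers, y is the line along which they close (so a half turn about z gives the same grasp; the last joint's range is limited). The gripper opens to 88 mm and grips with 3 to 60 N. Pads are 19 mm wide; open, the fingers measure 130 mm over their backs; the gripper's body (78 mm by 193 mm) begins 47 mm behind the grasp point.
Start: joints at [93.054, 20.546, 0.682, 0, -70.136, -16.507], TCP at [0.157, 0.656, 0.227] pointing down, gripper open.
Joint ranges: [-176.03, 176.03], [-82.01, 121.73], [-58.28, 71.71], [-173.87, 95.51], [-174.79, -0.11], [-173.66, 173.66]. Speed limits (degrees/s): [136.94, 136.94, 172.46, 180, 180, 180].

## Interface

Orientations are given as a 3x3 rotation matrix whose columns are the frame's x, y, z axes.
In Python, from rig import robot gives the robot as it stands. Calls block until the motion is done:
- robot.goto(position, orientation): joint-space move of the TCP to a pose.
- robot.servo_line(position, ori=None, speed=0.15): straight line of the TCP; ori=None keeps the orientation; speed is the mean speed in m/s.
- robot.movej(angles): joint-space move.
- robot.move_gripper(opening): opening from 0.0 (shut) to 1.0 (fully open); the grip force is fixed at half the most; returns when the fingers have stopped.
- robot.dwell(seconds).
- robot.ik(position, orientation): joint angles nearest the present ones, or None.
- robot.grab_frame(name): name is "side" or "top" or "wrist"; returns (picture, depth): 420x560x3 uint8, red, green, blue; 420x560 float32, m along the optical axis (not along the pixel's ray), 0 where there is no reading.
- robot.camera_info(name): a dict with "vfov" (degrees; the focal length in pixels is half the picture's height over the tangent of half this angle, whatever the lens; pixels are square), "cx", "cy" (the principal point, pixels), "view" (4x4, takes a point from world to camera coordinates); the wrist camera has in their place "T_tool_cam" (4x4, takes a point from camera to tool coordinates, whose origin is the TCP and whose axes are the flange's). Camera axes: x right, y down, z forward; pixel columns grow to the right and rows downward; lengths in m; the calibration is good to about 2 mm. A picture is of the moment at which its call begins: read the wrist's pose just before it. camera_info takes no time and is no camera call.
A pose or a line that the arm cannot do raises robot.Unreachable and nothing moves.
- robot.job_done(): hands the job in; it is judged then, once.
Readings, each from a call of its own:
- robot.read_t(): time.
- robot.read_qpos(): joint angles.
- robot.read_qvel(): joint speeds.
- robot.read_effort(): joint torques, N m.
- robot.read_position(): TCP position.
- robot.read_tcp_rot(): TCP orientation.
- robot.read_force(): force on the tool from outside, world axes, zero at the start.
- robot.read_ft_torque(): the same for the moment, N m.
- robot.read_grip_width(): opening from 0.0 (shut) to 1.0 (fully open).
- robot.read_finger_force(): force on a finger pad.
Only numpy, scipy, OpenCV 4.12 (cv2) and the standard library are available. Lean on these libraries where they do the work, as an engineer would, in place of code of your own. Each camera call takes 0.05 s, during which the arm holds its last target. There are 200 camera calls.

## Working session

There is one attempt and no reset: what is moved stays moved. The work goes in short steps, each a Python script; the robot and the scene stay as the last script left them, time stands still between calls to the robot, and variables do not carry over. Pictures are saved under pics/ and viewed, at most 14 in all, crops included, and the job is handed in when it is done.

```bash
ls; mkdir -p pics; python3 - <<'E'
from rig import robot
import cv2,numpy as np
for n in("top","side","wrist"):
    p,d=robot.grab_frame(n); cv2.imwrite(f"pics/{n}0.png",p[:,:,::-1]); np.save(f"{n}0.npy",d)
    print(n,robot.camera_info(n),(d>0).mean())
print(robot.read_t(),robot.read_position(),robot.read_tcp_rot())
E
```

```text
pics
top {'vfov': 49.65383967769, 'cx': 269.72110983942036, 'cy': 217.75010220903653, 'view': array([[ 0.02148896, -0.99971932,  0.00997481, -0.03660148],
       [-0.99075001, -0.02263116, -0.1337993 ,  0.51372148],
       [ 0.13398749, -0.00700733, -0.99095825,  1.25525072],
       [ 0.        ,  0.        ,  0.        ,  1.        ]])} 0.9961692176870748
side {'vfov': 54.31545100332987, 'cx': 281.7201555697547, 'cy': 211.4339876237405, 'view': array([[ 0.99875795, -0.04963756,  0.00432179, -0.5120696 ],
       [-0.03153223, -0.69684615, -0.71652715,  0.04857318],
       [ 0.03857828,  0.71550091, -0.69754582,  1.28829508],
       [ 0.        ,  0.        ,  0.        ,  1.        ]])} 0.9960119047619047
wrist {'vfov': 71.92290009954374, 'cx': 279.06814080442183, 'cy': 210.43611691824054, 'T_tool_cam': array([[-5.60854877e-04, -9.57964544e-01, -2.86886073e-01,
         7.74441434e-02],
       [ 9.99999766e-01, -4.24655916e-04, -5.36970769e-04,
         5.55717637e-04],
       [ 3.92571090e-04, -2.86886307e-01,  9.57964557e-01,
        -1.58158234e-01],
       [ 0.00000000e+00,  0.00000000e+00,  0.00000000e+00,
         1.00000000e+00]])} 0.9958418367346938
0.15 [0.15699399 0.65613473 0.22586911] [[ 9.72534417e-01 -2.32759062e-01 -1.60806569e-04]
 [-2.32759088e-01 -9.72533717e-01 -1.17282046e-03]
 [ 1.16594780e-04  1.17803746e-03 -9.99999299e-01]]
```

View pics/top0.png

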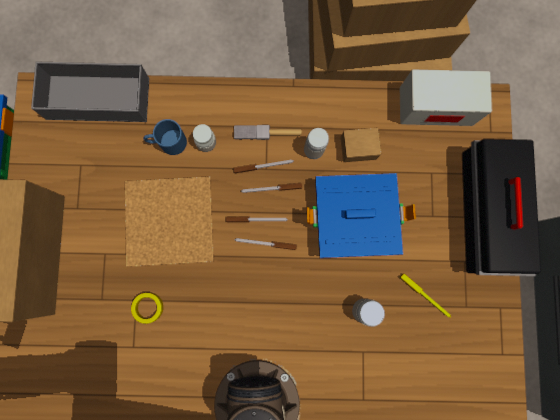

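View pics/side0.png

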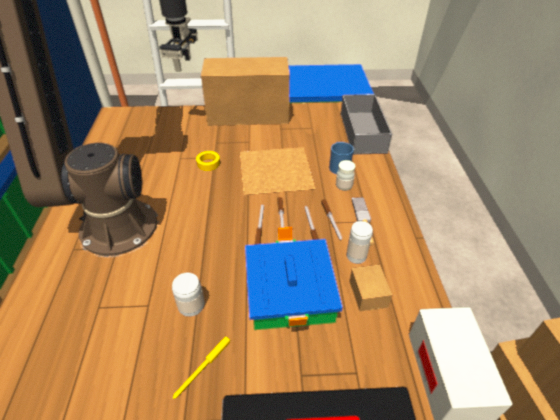

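Top view: the blue lid/box is at (359,215) with orange clips at (311,215) and (408,212), and the cork mat is at (169,221). There are four dark-handled skewers at (263,166), (272,188), (256,219) and (266,243). The yellow look-alike at (425,295) is excluded by its colour.

```bash
cat > h.py <<'E'
from rig import robot
import cv2,numpy as np
def cam(n,tool=None):
    c=robot.camera_info(n); f=210/np.tan(np.radians(c["vfov"]/2))
    if n=="wrist":
        T=np.eye(4); T[:3,:3],T[:3,3]=tool; M=T@c["T_tool_cam"]
    else: M=np.linalg.inv(c["view"])
    return f,c["cx"],c["cy"],M
def ray(C,uv,z):
    f,cx,cy,M=C; uv=np.atleast_2d(np.asarray(uv,float))
    d=np.c_[(uv[:,0]-cx)/f,(uv[:,1]-cy)/f,np.ones(len(uv))]@M[:3,:3].T; o=M[:3,3]
    return (o+d*((z-o[2])/d[:,2])[:,None])[:,:2]
def grab(n,name=None):
    tool=(np.array(robot.read_tcp_rot()),np.array(robot.read_position())) if n=="wrist" else None
    p,d=robot.grab_frame(n)
    if name: cv2.imwrite(f"pics/{name}.png",p[:,:,::-1])
    return p,d,cam(n,tool)
def down(ang):  # tool y (closing line) at world angle ang (deg), z down
    a=np.radians(ang); y=np.array([np.cos(a),np.sin(a),0]); z=np.array([0,0,-1.])
    return np.c_[np.cross(y,z),y,z]
def world(C,d):  # world points of depth picture
    f,cx,cy,M=C; v,u=np.indices(d.shape)
    return np.stack([(u-cx)/f*d,(v-cy)/f*d,d],-1)@M[:3,:3].T+M[:3,3]
def blobs(m,amin):
    m=cv2.morphologyEx(m.astype(np.uint8),cv2.MORPH_CLOSE,np.ones((3,3)))
    cs,_=cv2.findContours(m,cv2.RETR_EXTERNAL,cv2.CHAIN_APPROX_NONE)
    return [c[:,0].astype(float) for c in cs if cv2.contourArea(c)>amin]
def rect(pts): # centre, sizes, angle of sides
    (c,s,a)=cv2.minAreaRect((pts*1000).astype(np.float32)); return np.array(c)/1000,np.array(s),a
E
cat > sk.py <<'E'
from h import *
def skewers(p,d,C,roi=None):
    """handles (dark red-brown) & blades (grey) near bench; returns list of (butt-side centre, axis deg handle->blade)"""
    W=world(C,d); hsv=cv2.cvtColor(p,cv2.COLOR_RGB2HSV).astype(int)
    z=W[...,2]
    return hsv,z,W
E
python3 - <<'E'
from h import *
p=cv2.imread("pics/top0.png")[:,:,::-1].copy(); d=np.load("top0.npy"); C=cam("top")
W=world(C,d); hsv=cv2.cvtColor(p,cv2.COLOR_RGB2HSV).astype(int); H,S,V=[hsv[...,i] for i in range(3)]
print("bench z",np.median(W[250:300,200:300,2]))
for c in blobs((H>100)&(H<120)&(S>150)&(W[...,2]>.05)&(p[...,2]>110),500):
    print("lid px",c.mean(0),rect(ray(C,c,.08)))
for c in blobs((H>102)&(H<118)&(S>150)&(W[...,2]>.1),50): print("blue high",c.mean(0),rect(ray(C,c,.11)))
for c in blobs((H<12)&(S>180)&(V>150),6):
    u=c.mean(0).astype(int); print("orange",u,ray(C,u,.1),W[u[1],u[0]])
sub=np.zeros(H.shape,bool); sub[170:275,115:225]=1
m=sub&(W[...,2]<.03)
for v,u in((221,169),(290,230),(169,240),(219,235),(188,260),(219,270),(246,285)): print((u,v),hsv[v,u],W[v,u])
i=cv2.resize(p[145:265,215:425],None,fx=3.8,fy=3.8,interpolation=cv2.INTER_CUBIC); cv2.imwrite("pics/c1.png",i[:,:,::-1])
E
```

```text
bench z 0.0008033277781830384
lid px [358.13522013 215.29559748] (array([ 0.52251434, -0.26854562]), array([224.27848816, 225.78488159]), 3.5392837524414062)
blue high [360.28169014 213.05633803] (array([ 0.52263538, -0.26683051]), array([21.69700813, 80.81047821]), 1.319831132888794)
orange [519 202] [[ 0.56437871 -0.70282855]] [ 0.54966616 -0.65748731  0.18009649]
(169, 221) [ 16 150 163] [0.50230833 0.26636213 0.00454455]
(230, 290) [ 15 160 140] [ 0.30833184  0.08367727 -0.00290628]
(240, 169) [ 13 179 101] [0.65838503 0.06453969 0.01749377]
(235, 219) [ 13 188 102] [0.51101658 0.07455889 0.0160291 ]
(260, 188) [ 10  28 162] [0.60462477 0.00488712 0.01084588]
(270, 219) [  3  15 171] [ 0.5141466  -0.0262708   0.00975561]
(285, 246) [ 12 183 103] [ 0.43628288 -0.07070999  0.01781273]
```

View pics/c1.png

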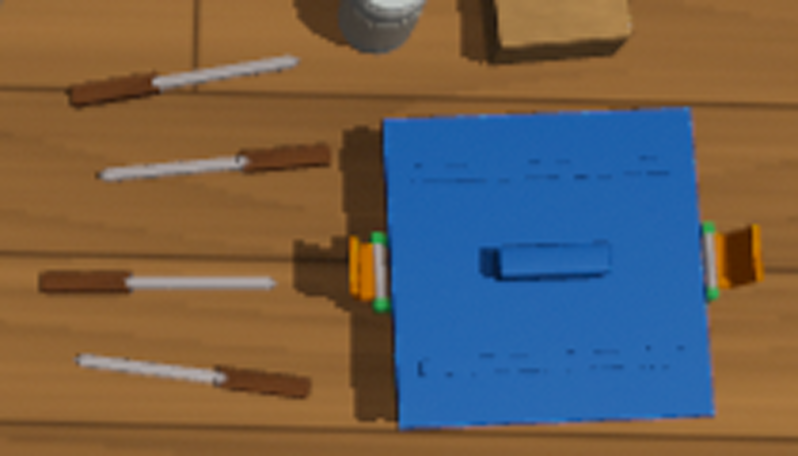

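The crop shows four genuine skewers with brown handles and steel blades. Handles point left on #1 (110,90) and #3 (85,281), and right on #2 (285,158) and #4 (265,382). Next I lift the lid.

```bash
cat >> h.py <<'E'
def best(pos,ang):
    q0=np.array(robot.read_qpos()); o=[]
    for a in(ang,ang+180):
        q=robot.ik(pos,down(a))
        if q is not None: o.append((np.abs(np.array(q)-q0).max()+ (1000 if abs(q[5])>165 else 0),a))
    return min(o)[1]
def st(s=""): print(s,"t%.1f w%.1fmm F%s ff%.1f p%s"%(robot.read_t(),88*robot.read_grip_width(),np.round(robot.read_force(),1),np.max(robot.read_finger_force()),np.round(robot.read_position(),4)))
E
python3 - <<'E'
from h import *
L=np.array([.5225,-.2675]); a=best([*L,.2],3); R=down(a); print(a)
robot.goto([*L,.2],R); robot.servo_line([*L,.086],speed=.15); st()
robot.move_gripper(0); st("grip"); robot.servo_line([*L,.13],speed=.1); robot.servo_line([*L,.24],speed=.2); st("up")
M=np.array([.502,.266])
robot.servo_line([.52,0,.24],speed=.3)
robot.servo_line([*M,.24],down(0 if a<90 else 180),speed=.3); robot.servo_line([*M,.06],speed=.2); robot.servo_line([*M,.0245],speed=.05); st("down")
robot.move_gripper(.6); robot.servo_line([*M,.2],speed=.25)
robot.goto([.3,.5,.25],down(0 if a<90 else 180)); st()
p,d,C=grab("top","top1"); np.save("top1.npy",d)
cv2.imwrite("pics/c2.png",cv2.resize(p[140:280,110:425],None,fx=2.5,fy=2.5,interpolation=2)[:,:,::-1])
E
```

```text
183
 t4.5 w88.0mm F[ 0.1 -0.8 -0.1] ff0.0 p[ 0.5232 -0.2677  0.0868]
grip t5.6 w21.9mm F[-1.   0.3  0.7] ff30.0 p[ 0.5224 -0.2675  0.086 ]
up t6.9 w21.9mm F[-0.   1.  -3.9] ff30.0 p[ 0.5216 -0.2671  0.2383]
down t10.9 w21.4mm F[-0.  -0.3 -3.7] ff30.0 p[0.502  0.2661 0.0243]
 t13.6 w53.3mm F[ 0.2  0.  -0.4] ff0.0 p[0.3005 0.4992 0.2494]
```

View pics/c2.png

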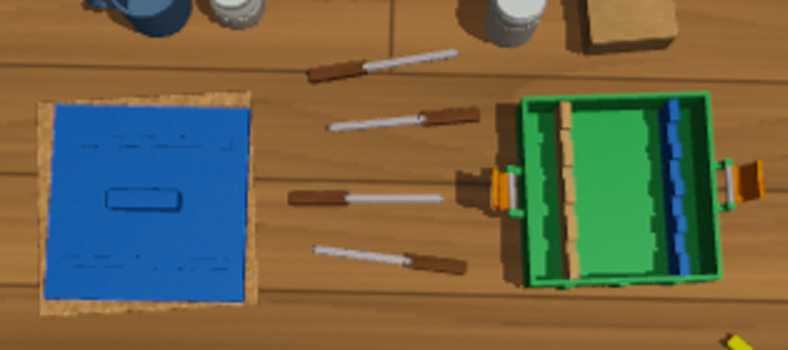

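The lid is on the mat. In the box the pale bar (c2 x≈568) is at world +y and the blue bar (x≈675) at −y, so box +y ≈ world +y. I'll measure the box from close by, and the skewers from the top picture.

```bash
cat > sk.py <<'E'
from h import *
def skewers(p,d,C,box=(200,300,215,310)):
    """list of (origin xy, heading deg of skewer x axis, handle length mm, blade length mm)"""
    W=world(C,d); hsv=cv2.cvtColor(p,cv2.COLOR_RGB2HSV).astype(int); H,S,V=[hsv[...,i] for i in range(3)]
    R=np.zeros(H.shape,bool); R[145:box[1],box[2]:box[3]]=1
    hs=[c for c in blobs(R&(H<15)&(S>165)&(V<118)&(V>75)&(W[...,2]>.009)&(W[...,2]<.03),12)]
    bl=[c for c in blobs(R&(S<75)&(V>110)&(W[...,2]<.025),12)]
    out=[]
    for c in hs:
        h=ray(C,c,.016); hc=rect(h)
        def dist(b):
            return np.linalg.norm(rect(ray(C,b,.011))[0]-hc[0])
        b=min(bl,key=dist); bc=rect(ray(C,b,.011))
        v=bc[0]-hc[0]; out.append((hc[0],bc[0],np.degrees(np.arctan2(v[1],v[0])),np.linalg.norm(v)*1000,max(hc[1]),max(bc[1])))
    return out
E
python3 - <<'E'
from sk import *
p=cv2.imread("pics/top1.png")[:,:,::-1].copy(); d=np.load("top1.npy"); C=cam("top")
for s in skewers(p,d,C): print([np.round(x,4) for x in s])
robot.goto([.5225,-.2675,.30],down(183)); 
p,d,C=grab("wrist","w1"); W=world(C,d); hsv=cv2.cvtColor(p,cv2.COLOR_RGB2HSV).astype(int)
g=((hsv[...,0]>50)&(hsv[...,0]<90)&(hsv[...,1]>100))
m=cv2.morphologyEx((g|(W[...,2]>.03)&(hsv[...,0]>50)&(hsv[...,0]<120)).astype(np.uint8),cv2.MORPH_OPEN,np.ones((3,3)))
rim=g&(abs(W[...,2]-.075)<.006)
for c in blobs(rim,300): print("rim",c.mean(0),rect(ray(C,c,.075)))
P=W[rim]; print("rim xy ext",np.percentile(P,[1,99],axis=0))
b=(hsv[...,0]>100)&(hsv[...,0]<120)&(hsv[...,1]>120)
for c in blobs(b&(abs(W[...,2]-.06)<.006),100): print("blue tops",c.mean(0),rect(ray(C,c,.059)))
np.save("w1.npy",d); st()
E
```

```text
[array([ 0.4384, -0.0685]), array([0.4475, 0.0182]), np.float64(83.976), np.float64(87.1042), np.float64(66.7501), np.float64(110.5246)]
[array([0.5126, 0.0689]), array([0.4475, 0.0182]), np.float64(-142.0821), np.float64(82.492), np.float64(63.4197), np.float64(110.5246)]
[array([ 0.6123, -0.0814]), array([ 0.6784, -0.0332]), np.float64(36.06), np.float64(81.8404), np.float64(67.3596), np.float64(110.9569)]
[array([0.6623, 0.0526]), array([0.6016, 0.0031]), np.float64(-140.8721), np.float64(78.3654), np.float64(66.264), np.float64(108.8976)]
rim [279.35666667 147.43666667] (array([ 0.52294873, -0.27641028]), array([209.29803467, 193.15817261]), 3.0212631225585938)
rim xy ext [[ 0.41586438 -0.39021143  0.06951483]
 [ 0.63052801 -0.14913433  0.07674881]]
blue tops [344.79591837 130.06122449] (array([ 0.43925546, -0.34131024]), array([25.31043053,  7.68160248]), 3.024170160293579)
blue tops [213.07692308 130.01923077] (array([ 0.61394995, -0.3314649 ]), array([26.53226852, 10.27028942]), 0.1207926943898201)
 t16.6 w53.0mm F[-0.1  0.7 -0.5] ff0.0 p[ 0.5228 -0.2669  0.2999]
```

View pics/w1.png

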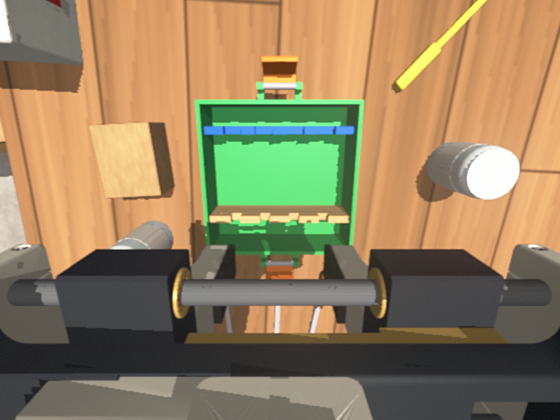

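Box centre is (0.5225,−0.268), yaw 3.0°; the blue-bar teeth agree with this. I'll fix the skewer pairing, check the clearance to the spray can, and place the first skewer.

```bash
cat > sk.py <<'E'
from h import *
B=np.array([.5225,-.268]); YAW=3.0
def b2w(x,y):
    c,s=np.cos(np.radians(YAW)),np.sin(np.radians(YAW)); return B+np.array([c*x-s*y,s*x+c*y])
def skewers(p,d,C):
    """[(origin xy, heading deg)] of skewers on the bench, nearest the box first"""
    W=world(C,d); hsv=cv2.cvtColor(p,cv2.COLOR_RGB2HSV).astype(int); H,S,V=[hsv[...,i] for i in range(3)]
    R=np.zeros(H.shape,bool); R[145:275,215:310]=1
    hs=[rect(ray(C,c,.016)) for c in blobs(R&(H<15)&(S>165)&(V<118)&(V>75)&(W[...,2]>.009)&(W[...,2]<.03),12)]
    bl=[rect(ray(C,c,.011)) for c in blobs(R&(S<75)&(V>110)&(W[...,2]<.025),12)]
    out=[]
    for hc,s,a in hs:
        ax=np.radians(a if s[0]>s[1] else a+90); ax=np.array([np.cos(ax),np.sin(ax)])
        best_=min(bl,key=lambda b:abs(np.cross(ax,b[0]-hc))+abs(abs(ax@(b[0]-hc))-.089))
        v=best_[0]-hc; L=np.linalg.norm(v)
        if abs(L-.089)>.008 or max(s)<50: print("odd",hc,s,L); continue
        out.append(((hc+best_[0])/2+.010*v/L,np.degrees(np.arctan2(v[1],v[0])),max(s),max(best_[1])))
    return sorted(out,key=lambda o:o[0][0])
def plan(o,h,X):
    g=o-.032*np.array([np.cos(np.radians(h)),np.sin(np.radians(h))]); t=b2w(X,-.032)
    res=[]; q0=np.array(robot.read_qpos())
    for k in(-90,90):
        q1=robot.ik([*g,.1],down(h+k)); q2=robot.ik([*t,.12],down(90+YAW+k))
        if q1 is None or q2 is None: continue
        m=max(abs(q1[5]),abs(q2[5])); 
        if m<172: res.append((np.abs(np.array(q1)-q0).max()+np.abs(np.array(q2)-q1).max(),k))
    return g,t,min(res)[1]
def place(o,h,X):
    g,t,k=plan(o,h,X); R1,R2=down(h+k),down(90+YAW+k); print("grasp",g,"k",k)
    robot.move_gripper(.4)
    robot.goto([*g,.12],R1); robot.servo_line([*g,.0035],speed=.15); robot.move_gripper(0); st("grip")
    robot.servo_line([*g,.06],speed=.1); robot.servo_line([*g,.2],speed=.25); st("up")
    robot.goto([*t,.2],R2); st("over"); robot.servo_line([*t,.09],speed=.2); robot.dwell(.2)
    robot.servo_line([*t,.0495],speed=.05); robot.dwell(.2); st("in")
    robot.move_gripper(.225); robot.servo_line([*t,.09],speed=.1); robot.servo_line([*t,.2],speed=.25); st("out")
E
python3 - <<'E'
from sk import *
p=cv2.imread("pics/top1.png")[:,:,::-1].copy(); d=np.load("top1.npy"); C=cam("top")
W=world(C,d); P=W[110:170,295:335].reshape(-1,3); P=P[P[:,2]>.1]; print("spray",P.mean(0),P.min(0),P.max(0))
S=skewers(p,d,C)
for s,X in zip(S,(-.063,-.021,.021,.063)): print(s, plan(s[0],s[1],X))
E
```

```text
spray [ 0.71944327 -0.14755382  0.13102946] [ 0.3415682  -0.17712143  0.10087428] [ 0.75275371 -0.01616914  1.31300172]
(array([ 0.44401244, -0.01521032]), np.float64(83.97604438619744), np.float64(66.75009155273438), np.float64(110.52464294433594)) (array([ 0.44065422, -0.04703362]), array([ 0.46126109, -0.30325331]), 90)
(array([0.51335107, 0.01490296]), np.float64(-89.21387936188613), np.float64(63.41970443725586), np.float64(112.85343170166016)) (array([0.51291203, 0.04689995]), array([ 0.50320353, -0.3010552 ]), -90)
(array([ 0.60565313, -0.02919849]), np.float64(97.22661304134013), np.float64(67.35958862304688), np.float64(108.89763641357422)) (array([ 0.60967854, -0.06094429]), array([ 0.54514597, -0.29885709]), 90)
(array([ 6.72229346e-01, -1.34478220e-04]), np.float64(-79.38113852820828), np.float64(66.26396942138672), np.float64(110.9568862915039)) (array([0.66633255, 0.03131751]), array([ 0.58708841, -0.29665898]), -90)
```

```bash
python3 - <<'E'
from sk import *
p,d,C=grab("top"); S=skewers(p,d,C); print([(np.round(s[0],4),round(s[1],1)) for s in S])
place(S[0][0],S[0][1],-.063)
p,d,C=grab("top"); S=skewers(p,d,C); print([(np.round(s[0],4),round(s[1],1)) for s in S])
t=b2w(0,-.02); robot.goto([*t,.30],down(3+180)); p,d,C=grab("wrist","w2"); st()
cv2.imwrite("pics/w2c.png",cv2.resize(p[70:270,170:390],None,fx=2.7,fy=2.7,interpolation=2)[:,:,::-1])
E
```

```text
[]Traceback (most recent call last):
  File "<stdin>", line 3, in <module>
IndexError: list index out of range
```

```bash
python3 - <<'E'
from sk import *
p,d,C=grab("top","top2"); st()
E
```

```text
t16.6 w53.1mm F[0.5 0.3 0.3] ff0.0 p[ 0.5228 -0.267   0.2999]
```

View pics/top2.png

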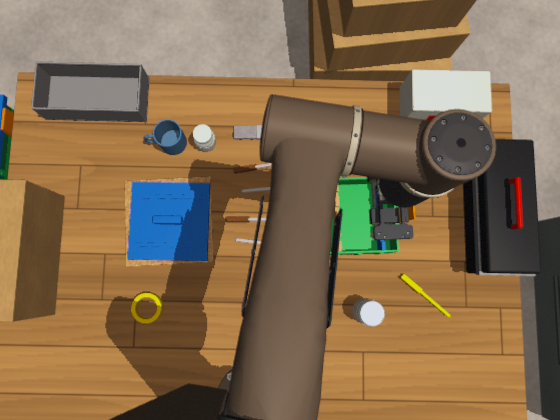

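At this pose the arm hides the skewers in the top view (they are at about (245–300,150–250)), so I'll park it on the left for each look.

```bash
cat >> sk.py <<'E'
def look(name=None):
    robot.goto([.3,.5,.25],down(180)); p,d,C=grab("top",name); S=skewers(p,d,C); print([(np.round(s[0],4),round(s[1],1)) for s in S]); return p,S
E
python3 - <<'E'
from sk import *
p,S=look()
place(S[0][0],S[0][1],-.063)
p,S=look("top3"); st()
cv2.imwrite("pics/t3c.png",cv2.resize(p[145:275,215:425],None,fx=3.8,fy=3.8,interpolation=2)[:,:,::-1])
E
```

```text
[(array([ 0.4438, -0.016 ]), np.float64(83.8)), (array([0.5134, 0.0149]), np.float64(-89.2)), (array([ 0.6057, -0.0292]), np.float64(97.1)), (array([ 6.718e-01, -4.000e-04]), np.float64(-78.5))]
grasp [ 0.44034677 -0.04783147] k 90
grip t23.6 w15.5mm F[-0.8  0.5  6. ] ff30.0 p[ 0.4407 -0.0477  0.004 ]
up t25.0 w15.7mm F[ 0.3  0.5 -1.7] ff30.0 p[ 0.4398 -0.0478  0.1991]
over t26.0 w15.9mm F[-0.2  0.1  0.2] ff30.0 p[ 0.4608 -0.3028  0.1989]
in t28.1 w15.8mm F[-1.4  0.2 -0.2] ff30.0 p[ 0.4614 -0.3033  0.0495]
out t29.6 w19.6mm F[-0.3 -0.7 -0.9] ff0.0 p[ 0.461  -0.303   0.1997]
[(array([0.5133, 0.0156]), np.float64(-89.2)), (array([ 0.6057, -0.0292]), np.float64(97.1)), (array([ 0.674, -0.041]), np.float64(-80.7))]
 t32.5 w19.7mm F[-0.2  0.5 -1. ] ff0.0 p[0.3006 0.4996 0.25  ]
```

View pics/t3c.png

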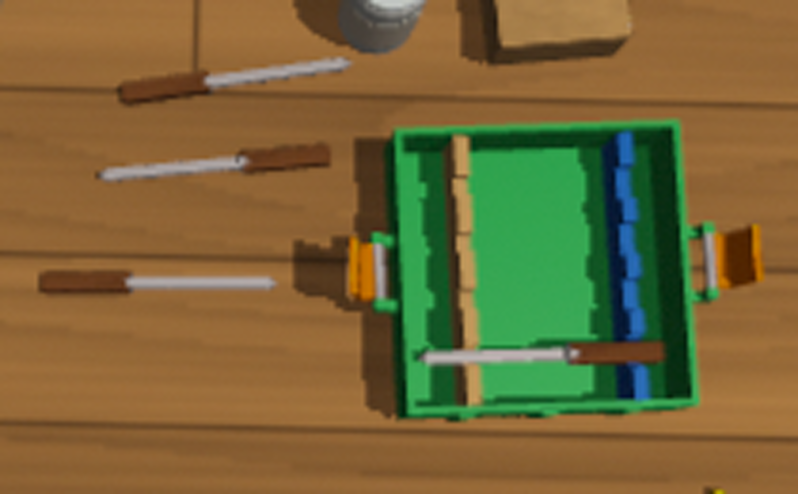

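Skewer 1 lies across both bars in the lowest notch (handle at (615,352), blade at (495,355)). The farthest bench skewer was knocked about 4 cm to the right. Next one.

```bash
python3 - <<'E'
from sk import *
p,S=look()
place(S[0][0],S[0][1],-.021)
p,S=look()
if len(S)==2:
    place(S[0][0],S[0][1],.021)
    p,S=look()
cv2.imwrite("pics/t4c.png",cv2.resize(p[145:275,215:425],None,fx=3.8,fy=3.8,interpolation=2)[:,:,::-1])
E
```

```text
[(array([0.5134, 0.0149]), np.float64(-89.2)), (array([ 0.6053, -0.0292]), np.float64(96.3)), (array([ 0.6739, -0.0411]), np.float64(-80.7))]
grasp [0.51291203 0.04689995] k -90
grip t36.6 w15.9mm F[-1.8  0.4  6.1] ff30.0 p[0.5132 0.047  0.0041]
up t38.0 w15.8mm F[-0.7  0.2 -1.4] ff30.0 p[0.5123 0.0468 0.1991]
over t40.1 w15.6mm F[-0.2 -0.3 -1.1] ff30.0 p[ 0.5032 -0.3007  0.1997]
in t42.1 w15.5mm F[ 0.2 -0.2 -0.7] ff30.0 p[ 0.5033 -0.3011  0.0495]
out t43.6 w20.0mm F[-0.4 -0.4 -0.5] ff0.0 p[ 0.503  -0.3008  0.1998]
[(array([ 0.6057, -0.0292]), np.float64(97.1)), (array([ 0.6733, -0.0412]), np.float64(-79.7))]
grasp [ 0.60966431 -0.06096317] k 90
grip t50.9 w15.4mm F[-0.8  0.9  5.8] ff29.9 p[ 0.61   -0.0609  0.0042]
up t52.3 w16.0mm F[ 0.4 -0.1 -1. ] ff29.9 p[ 0.6091 -0.0609  0.1992]
over t53.3 w15.8mm F[0.4 0.2 0.2] ff29.9 p[ 0.5451 -0.2985  0.1992]
in t55.3 w16.0mm F[-0.1  0.2 -0.5] ff29.9 p[ 0.5452 -0.2989  0.0494]
out t56.8 w19.9mm F[-0.2  0.3 -0.7] ff0.0 p[ 0.5449 -0.2986  0.1998]
[(array([ 0.6739, -0.0411]), np.float64(-80.6))]
```

View pics/t4c.png

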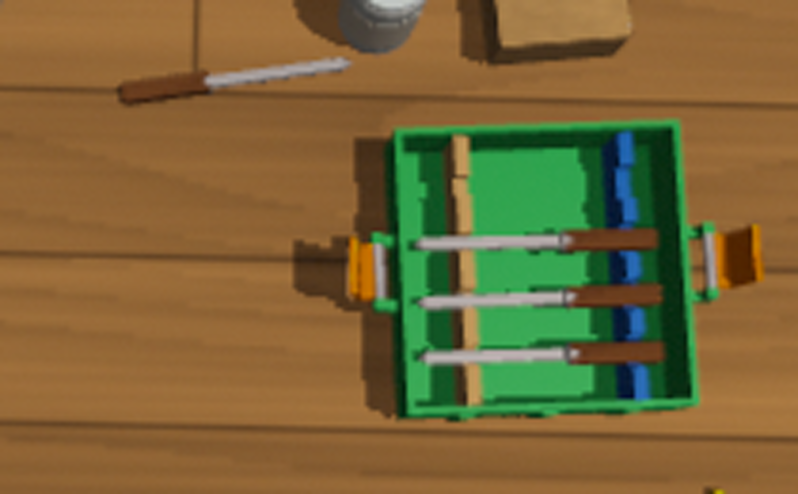

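Three are in place (rows 240, 297 and 353 in the crop). Placing the last one.

```bash
python3 - <<'E'
from sk import *
p,S=look()
place(S[0][0],S[0][1],.063)
p,S=look("top5"); st()
t=b2w(0,-.02); robot.goto([*t,.30],down(183)); q,d,C=grab("wrist","w5"); W=world(C,d)
a=cv2.resize(p[170:275,300:425],None,fx=3.2,fy=3.2,interpolation=2); b=cv2.resize(q[80:270,180:380],(400,336),interpolation=2)
b=cv2.resize(b,(400,336)); cv2.imwrite("pics/c5.png",np.hstack([a,b])[:,:,::-1])
# heights along each skewer
f,cx,cy,M=C; Mi=np.linalg.inv(M)
for X in(-.063,-.021,.021,.063):
    o=[]
    for y in(-.08,-.05,-.03,0,.03,.07):
        w=np.r_[b2w(X,y),.06,1]; c=Mi@w; u,v=int(round(f*c[0]/c[2]+cx)),int(round(f*c[1]/c[2]+cy)); o.append(int(1000*np.max(W[v-1:v+2,u-2:u+3,2])))
    print(X,o)
E
```

```text
[(array([ 0.6739, -0.0411]), np.float64(-80.6))]
grasp [ 0.66867304 -0.00948993] k -90
grip t64.3 w15.5mm F[-1.2 -1.1  4.6] ff30.0 p[ 0.669  -0.0094  0.0042]
up t65.8 w15.4mm F[ 0.5  0.  -1.6] ff30.0 p[ 0.6681 -0.0095  0.1994]
over t68.2 w15.9mm F[ 0.1  0.1 -1.9] ff30.0 p[ 0.5872 -0.2964  0.1998]
in t70.2 w15.7mm F[0.9 0.  0.1] ff30.0 p[ 0.5872 -0.2967  0.0494]
out t71.7 w19.7mm F[ 0.3 -1.1 -1. ] ff0.0 p[ 0.5869 -0.2964  0.1998]
[]
 t74.7 w19.6mm F[-0.7 -0.3 -0.3] ff0.0 p[0.3006 0.4997 0.2499]
-0.063 [62, 62, 62, 57, 57, 57]
-0.021 [61, 62, 62, 57, 58, 57]
0.021 [61, 62, 62, 57, 57, 57]
0.063 [62, 62, 458, 58, 458, 58]
```

View pics/c5.png

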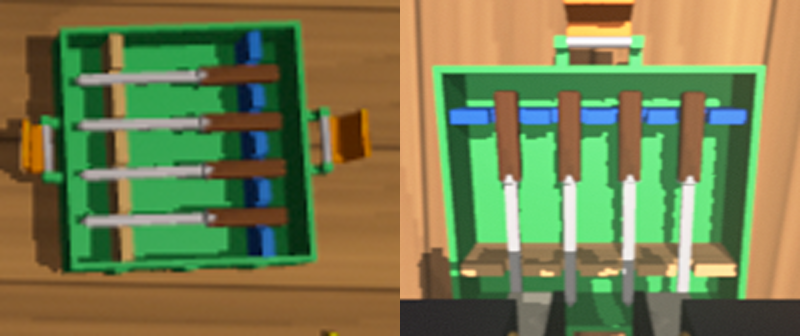

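All four lie level, one to a notch: handles 61–62 mm high, blades 57 mm, in both views. Now I'll locate and fetch the lid.

```bash
cat >> sk.py <<'E'
def lid(p,z0,n="top",C=None,d=None):
    C=C or cam(n); hsv=cv2.cvtColor(p,cv2.COLOR_RGB2HSV).astype(int)
    m=(hsv[...,0]>100)&(hsv[...,0]<120)&(hsv[...,1]>150)
    return [(c.mean(0).round(),rect(ray(C,c,z0+.015))) for c in blobs(m,2500)]
E
python3 - <<'E'
from sk import *
for f,z in(("top0",.065),("top1",.003),("top5",.003)):
    print(f,lid(cv2.imread(f"pics/{f}.png")[:,:,::-1].copy(),z))
robot.goto([.44,.266,.33],down(180)); p,d,C=grab("wrist","w6")
print("wrist",lid(p,.003,C=C)); W=world(C,d)
hsv=cv2.cvtColor(p,cv2.COLOR_RGB2HSV).astype(int)
for c in blobs((hsv[...,0]>100)&(hsv[...,0]<120)&(hsv[...,1]>120)&(abs(W[...,2]-.048)<.008),50): print("handle",c.mean(0),rect(ray(C,c,.048)))
st()
E
```

```text
top0 [(array([358., 215.]), (array([ 0.52253241, -0.26883813]), array([224.27848816, 227.1144104 ]), 3.5392837524414062))]
top1 [(array([169., 221.]), (array([0.50180212, 0.26359106]), array([223.5158844 , 224.17782593]), 0.24420246481895447))]
top5 [(array([169., 221.]), (array([0.50174503, 0.26366092]), array([223.48838806, 224.18101501]), 0.290279358625412))]
wrist [(array([241., 166.]), (array([0.50186655, 0.26394043]), array([221.84446716, 222.25097656]), 0.24323001503944397))]
handle [239.688 174.8  ] (array([0.50044614, 0.26356845]), array([22.40746117, 77.27120209]), 0.2623523771762848)
 t79.7 w19.6mm F[0.9 0.5 0.3] ff0.0 p[0.4404 0.2654 0.3299]
```

View pics/w6.png

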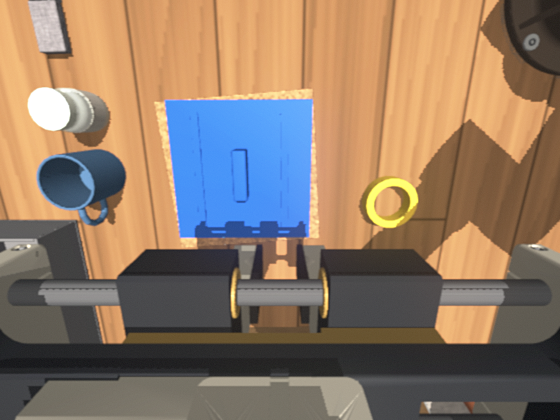

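The lid is undisturbed: wrist and top agree on (0.502,0.264), yaw 0.25°. Fetching it and seating it on the box.

```bash
python3 - <<'E'
from sk import *
M=np.array([.502,.2638]); R=down(180.25)
robot.move_gripper(.6); robot.goto([*M,.15],R); robot.servo_line([*M,.0245],speed=.15); robot.move_gripper(0); st("grip")
robot.servo_line([*M,.08],speed=.1); robot.servo_line([*M,.24],speed=.2); st("up")
robot.servo_line([.52,0,.24],speed=.3); R2=down(180+YAW)
robot.servo_line([*B,.24],R2,speed=.3); robot.servo_line([*B,.115],speed=.15); robot.dwell(.3); st("above")
for z in(.1,.094,.09,.088,.0865):
    robot.servo_line([*B,z],speed=.03); st(z)
    if robot.read_force()[2]>8: break
E
```

```text
grip t82.9 w21.8mm F[-0.8  0.2  2.9] ff30.0 p[0.5021 0.2638 0.0247]
up t84.5 w21.9mm F[-0.   0.7 -3.7] ff30.0 p[0.5012 0.2633 0.2384]
above t87.9 w22.2mm F[ 0.4  0.4 -3.7] ff30.0 p[ 0.5228 -0.2681  0.1156]
0.1 t88.5 w22.0mm F[-0.8 -0.  -3.2] ff30.0 p[ 0.5225 -0.268   0.0999]
0.094 t88.9 w21.5mm F[ 0.  -0.3 -3.9] ff30.0 p[ 0.5223 -0.268   0.0937]
0.09 t89.2 w21.7mm F[-0.6  0.4 -2.8] ff30.0 p[ 0.5223 -0.268   0.0897]
0.088 t89.4 w21.9mm F[-0.5  0.3 -4.3] ff30.0 p[ 0.5225 -0.268   0.0879]
0.0865 t89.7 w22.0mm F[0.4 0.1 0.2] ff30.0 p[ 0.5228 -0.2681  0.0867]
```

The force drops to zero exactly at the seated height. Letting go and checking.

```bash
python3 - <<'E'
from sk import *
robot.move_gripper(.6); robot.servo_line([*B,.22],speed=.2)
robot.goto([.3,.5,.25],down(180)); p,d,C=grab("top","top7"); W=world(C,d); print(lid(p,.065))
P=W[185:245,325:395].reshape(-1,3); P=P[(P[:,2]>.07)&(P[:,2]<.095)]
A=np.c_[P[:,:2]-B,np.ones(len(P))]; print("plane",np.linalg.lstsq(A,P[:,2],rcond=None)[0])
hsv=cv2.cvtColor(p,cv2.COLOR_RGB2HSV).astype(int)
o=(hsv[...,0]<20)&(hsv[...,1]>200)&(hsv[...,2]>90)&(W[...,2]>.04)
for a,b in((300,330),(395,420)):
    m=o.copy(); m[:,:a]=0; m[:,b:]=0; m[:195]=0; m[230:]=0; Q=W[m]-np.r_[B,0]; print("clip y,z box",np.round(Q[:,[1,2]].min(0),3),np.round(Q[:,[1,2]].max(0),3),len(Q), "x",Q[:,0].mean())
a=cv2.resize(p[160:270,295:425],None,fx=4,fy=4,interpolation=2); cv2.imwrite("pics/c7.png",a[:,:,::-1]); st()
E
```

```text
[(array([358., 215.]), (array([ 0.52299371, -0.26658511]), array([224.34042358, 225.90077209]), 2.9061317443847656))]
plane [-0.00024986  0.00043777  0.08133428]
clip y,z box [0.123 0.065] [0.144 0.112] 89 x -0.0071737848871646324
clip y,z box [-0.149  0.067] [-0.126  0.112] 80 x 0.008078971915889733
 t94.1 w52.8mm F[ 0.3  0.5 -1.3] ff0.0 p[0.3006 0.4996 0.25  ]
```

View pics/c7.png

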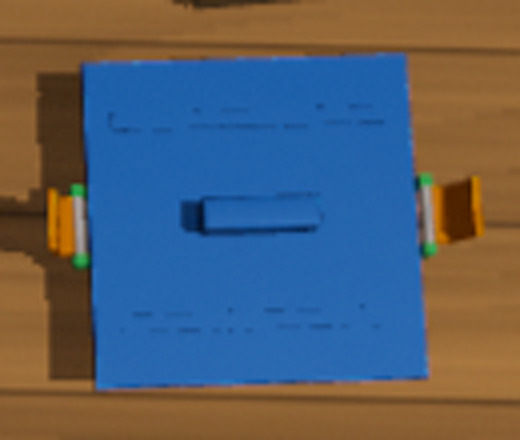

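The lid is level (plate at 81 mm) and centred to about 2 mm, with both clips upright at (60,222) and (460,210) in the crop. Folding the left clip first.

```bash
cat >> sk.py <<'E'
def fold(s):
    R=down(best([*b2w(0,s*.172),.2],YAW)); go=lambda y,z,v:(robot.servo_line([*b2w(0,s*y),z],speed=v))
    robot.goto([*b2w(0,s*.174),.2],R); go(.174,.100,.15); st("beside")
    go(.140,.100,.08); st("touch"); go(.112,.101,.08); go(.100,.100,.08); st("over")
    for z in(.096,.093,.091,.0895,.0885,.0875):
        go(.095,z,.04); f=robot.read_force(); print(z,np.round(f,1))
        if f[2]>12: break
    robot.dwell(.2); go(.095,.2,.2); st("off")
E
python3 - <<'E'
from sk import *
d=np.load("top1.npy"); W=world(cam("top"),d); P=W[150:270,440:500].reshape(-1,3); P=P[P[:,2]>.1]; print("toolbox ymax",np.percentile(P[:,1],[95,99,100]),P[:,2].max())
robot.move_gripper(0)
robot.goto([.45,0,.25],down(183)); fold(1)
p,d,C=grab("wrist"); 
E
```

```text
toolbox ymax [-0.58581674 -0.01616914 -0.01616914] 1.3130017246853949
beside t98.4 w0.6mm F[ 0.5 -1.1 -0.6] ff0.0 p[ 0.5142 -0.0937  0.1011]
touch t98.9 w0.2mm F[0.9 0.8 0. ] ff0.0 p[ 0.5149 -0.1288  0.0999]
over t99.7 w0.6mm F[-0.6 -0.3 -0.1] ff0.0 p[ 0.5172 -0.1684  0.0998]
0.096 [-0.1 -0.4 -0. ]
0.093 [0.7 1.  0.1]
0.091 [-0.3 -1.3  1.4]
0.0895 [ 0.4 -0.8  1.3]
0.0885 [-2.3 -0.4  7.5]
0.0875 [-4.9  0.9 14.7]
off t102.2 w0.2mm F[-0.2 -0.5 -1.1] ff0.0 p[ 0.5167 -0.1728  0.1987]
```

Contact at z≈0.089 is the expected height of a closed clip, so that one is down. Now the right clip (the toolbox edge at y≈−0.586 is clear), then a check.

```bash
python3 - <<'E'
from sk import *
robot.servo_line([*b2w(0,0),.22],speed=.3); fold(-1)
robot.servo_line([*b2w(0,-.05),.25],speed=.2)
robot.goto([.3,.5,.25],down(180)); p,d,C=grab("top","top8"); W=world(C,d); print(lid(p,.065)); q,d2,C2=grab("side")
a=cv2.resize(p[160:270,295:425],(400,338),interpolation=2); b=cv2.resize(q[225:340,230:366],(400,338),interpolation=2); cv2.imwrite("pics/c8.png",np.hstack([a,b])[:,:,::-1])
hsv=cv2.cvtColor(p,cv2.COLOR_RGB2HSV).astype(int); o=(hsv[...,0]<20)&(hsv[...,1]>180)&(hsv[...,2]>80)&(W[...,2]>.05)
for l,r in((300,345),(370,425)):
    m=o.copy(); m[:,:l]=0; m[:,r:]=0; m[:195]=0; m[235:]=0; Q=W[m]-np.r_[B,0]; print("clip",np.round(np.percentile(Q[:,1:],[2,50,98],axis=0),3))
P=W[185:245,325:395].reshape(-1,3); P=P[(P[:,2]>.07)&(P[:,2]<.083)]; print(np.median(P[:,2])); st()
E
```

```text
beside t104.3 w0.4mm F[ 0.1 -0.7  0.1] ff0.0 p[ 0.5325 -0.4418  0.1013]
touch t104.9 w0.6mm F[ 0.1 -0.9  1.2] ff0.8 p[ 0.5302 -0.4074  0.1005]
over t105.7 w0.5mm F[-0.2 -1.2 -0.5] ff0.0 p[ 0.5276 -0.3674  0.0998]
0.096 [0.8 1.1 0.3]
0.093 [ 0.   0.8 -0.1]
0.091 [ 0.7 -0.3  0.2]
0.0895 [ 0.3 -0.   0.4]
0.0885 [-2.2  2.5  6. ]
0.0875 [-3.2  5.3 12.7]
off t108.1 w0.3mm F[-1.1 -0.2 -0.7] ff0.0 p[ 0.5269 -0.3625  0.199 ]
[(array([357., 215.]), (array([ 0.52317096, -0.26661819]), array([224.28862   , 225.97406006]), 3.081987142562866))]
clip [[0.085 0.085]
 [0.106 0.09 ]
 [0.123 0.095]]
clip [[-0.118  0.086]
 [-0.096  0.09 ]
 [-0.082  0.096]]
0.08048822186978044
 t111.7 w0.4mm F[ 1.2  0.1 -0.3] ff0.0 p[0.3005 0.4997 0.25  ]
```

View pics/c8.png

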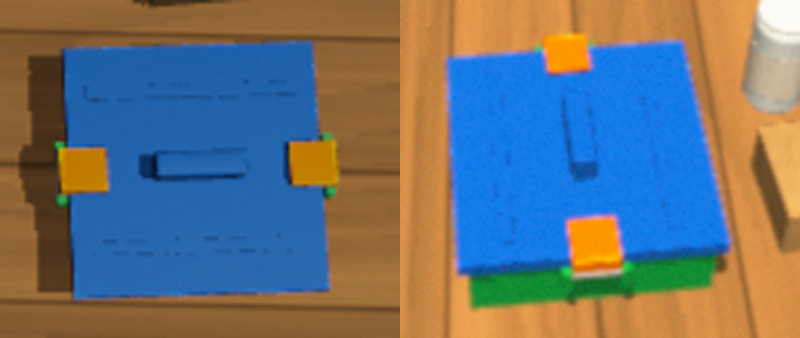

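Both clips lie flat on the lid in both views ((83,170) and (313,162) in the left half), with the arms at the expected 89–90 mm. Handing in.

```bash
python3 -c "
from rig import robot
print(robot.job_done())"
```

```text
the job is handed in; nothing more can be done
None
```

I handed the job in at about 112 s: all four skewers lie level in their notches, handles on the blue bar, the lid is fully seated and both clips are folded down; the hand-in call gave no verdict.

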